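Load a label roll into the counter-top label printer

TASK

The label printer on the shop counter needs labels: shove it sideways until its left side is up against the fixed wooden display step and, with the step bracing it, press in the release on its right side so that the cover springs up. Lay the narrow label roll in the bay between the two roll guides, its axis across the printer, then push the cover down until it latches shut, and let go. Leave the wide till roll where it lies and do not knock over or push the jars, tub and tasting cup about.

Things in the scene. Friction and masses are not known exactly. Their poses are not given: they have to be found in the camera images.
- printer: Loose light-grey label printer with a dark cover, 120 mm deep (x), 140 wide (y), 86 high shut (shell 53, cover above), 0.5 kg, standing on the counter; 3 N slides it, 5 N at most. Origin: centre of its underside; -x is its front (label slot), +y its left, the flat side to go against the step, -y its right with the release, z up.
- bay (a point): Centre of the label roll when it rests in the bay: on the printer's origin axis, 41 mm above its underside; axes as the printer. The bay is 76 mm long (x), 128 wide (y), walls 53 high. In it, two thin roll guides: inner faces at y = -30 and +30 mm, outer at -34 and +34, tops 32 mm above the counter; and two rollers along y on which the roll rests.
- release_face (a point): Centre of the outer face of the cover release, a pale grey push plate 24 mm wide and 18 mm high on the printer's right side, 5 mm in front of mid-length, 30 mm above the counter; it stands 9 mm proud of the side and travels 6 mm towards the printer's +y. Axes as the printer.
- release (a joint): Travel of the release, 0 out to 0.006 m fully in. Springs back; 3.5 N starts it and 8 N pushes it home. It frees the cover at about 0.004 m. Pushed with the printer not braced, it only slides the printer along.
- cover (a joint): Opening of the cover: 0 shut and latched, 1.75 rad fully open (leaning a little back beyond upright). Freed, a weak spring lifts it fully open unless something is in the way. To shut it, swing it over from behind (about 0.5 N at its front edge) and press its front edge down with about 6 N till it snaps under the catch (below 0.03); unlatched it springs up again.
- cover_hinge (a point): Middle of the cover's hinge line, which runs along the printer's y, 52 mm behind the printer's centre, 54 mm above the counter. This point's axes turn with the cover: -x to its front edge, z out through its outer face; they equal the printer's when shut.
- cover_front (a point): Middle of the cover's outer front edge: in the cover's axes 112 mm in front of the hinge line and 32 mm above it (86 mm above the counter when shut; fully open 159 mm above the counter and 51 mm behind the hinge line). The cover is 134 mm wide, its outer face flat.
- step: Dark wooden display step screwed to the counter, 300 mm (x) by 160 mm (y) and 55 mm high, with three jars on top along its left half. Origin: centre of its underside.
- step_face (a point): Middle of the step's right-hand upright face (at its y = -80 mm, half-way up), the face to brace the printer against. Axes as the step: -y points out of the face, towards the printer.
- label_roll_center (a point): Centre of the label roll: white paper roll 64 mm in diameter and only 50 mm wide, 0.12 kg, lying in one of the two troughs of the wooden rack with its axis level. y is the roll's axis; x and z may point any way round it. Its flat ends can be gripped from above, 10 to 18 mm above its centre.
- till_roll_center (a point): Centre of the till roll: 64 mm in diameter, 80 mm wide, in the other trough of the rack; too wide for the bay. y is its axis.
- rack: Low wooden roll rack fixed to the counter, 200 mm (x) by 120 mm (y), base 8 mm and battens 18 mm high; its two troughs run along y at x = -50 and +50 mm and hold the rolls' centres 46 mm above the counter. Origin: centre of its underside.
- jar_a: Dark syrup jar, 66 mm across, 95 mm high, on the step. Origin: centre of its underside.
- jar_b: Dark syrup jar, 66 mm across, 95 mm high, on the step. Origin: centre of its underside.
- jar_c: Dark syrup jar, 66 mm across, 95 mm high, on the step. Origin: centre of its underside.
- jar_d: The same kind of jar, standing on the counter.
- tub: Purple tub of dried petals, 88 mm across, 114 mm high, on the counter. Origin: centre of its underside.
- tasting_cup: Glass tasting cup, 68 mm across, 62 mm high, on the counter. Origin: centre of its underside.
Not all that is in view belongs to the job. Leave any orange or turquoise look-alike of the part that bears label_roll_center alone. Leave any red look-alike of the printer alone.

How it is judged:
On the way, in this order (a step that is already met when the one before it is completed fails the run):
1. the release is pressed in (4 mm or more) while the step braces the printer (more than 3 N between them) (value of joint release above 0.004 m and contact force between printer and step above 3 N), for 0.05 s.
2. the cover is up and the label roll lies in the bay between the guides (value of joint cover above 0.8 rad and x of label_roll_center in the frame of printer between -0.008 and 0.008 m and y of label_roll_center in the frame of printer between -0.008 and 0.008 m and z of label_roll_center in the frame of printer between 0.035 and 0.048 m and angle between the y axis of label_roll_center and the y axis of printer, either way round below 0.15 rad), for 0.2 s.
At the end, for the whole second after the job is handed in: The cover is shut and latched (below 0.03 rad), the label roll lies in the bay (within 8 mm of its place fore and aft and across, centre 35 to 48 mm above the printer's underside, axis within 0.15 rad of the printer's y), and the printer stands level on the counter, at rest and let go (value of joint cover below 0.03 rad and x of label_roll_center in the frame of printer between -0.008 and 0.008 m and y of label_roll_center in the frame of printer between -0.008 and 0.008 m and z of label_roll_center in the frame of printer between 0.035 and 0.048 m and angle between the y axis of label_roll_center and the y axis of printer, either way round below 0.15 rad and angle between printer's own z axis and vertical below 0.05 rad and height (world z) of printer below 0.006 m and linear speed of printer below 0.02 m/s); the robot touches nothing.
It fails at once if the printer is tipped over (more than 0.35 rad) (angle between printer's own z axis and vertical above 0.35 rad).
It fails at once if the till roll is moved more than 30 mm (distance of till_roll_center from where it was at the start of the episode above 0.03 m).
It fails at once if a jar, the tub or the cup is knocked over or moved more than 40 mm (distance of any of jar_a, jar_b, jar_c, jar_d, tub, tasting_cup from where it was at the start of the episode above 0.04 m or angle between any of jar_a, jar_b, jar_c, jar_d, tub, tasting_cup's own z axis and vertical above 0.6 rad).
It also fails if it takes over 72 s, if anything falls off the work surface, if the arm or the gripper's body presses on something with over 40 N, if the wrist force passes 120 N, or if a joint passes its speed limit or range.

ROBOT

A 7-joint arm with a two-finger parallel gripper is mounted at the origin on the work surface. World frame = base frame: x ahead of the robot, y to its left, z up, the work surface at z = 0. Lengths are in m, angles in rad, forces in N, time in s.
With the tool pointing down it reaches from about 0.4 to 0.85 m from the base axis. Payload 6.9 kg.
Tool frame: the origin (TCP) lies midway between the tips of the shut fingers; the grasp point (between the pads) lies behind it (ctrl.pinch_z is the z of the grasp point in the tool frame, in m); z points along the fingers, y is the line along which they close (so a half turn about z gives the same grasp; the last joint's range is limited). The gripper opens to 85 mm and grips with 20 to 120 N. Pads are 22 mm wide; open, the fingers measure 114 mm over their backs; the gripper's body (76 mm by 85 mm) begins 54 mm behind the grasp point. The pads swing forward as they close: fully open they stand 13 mm farther back than shut.
Start: joints at [0.105, 0.507, -0.238, 1.5, 0.126, 1.149, -0.155], TCP at [0.625, -0, 0.231] pointing down, gripper open.
Joint ranges: [-3.08, 3.08], [-0.24, 2.05], [-1.43, 1.35], [0, 2.5], [-1.52, 4.66], [0.17, 1.96], [-2.89, 2.89]. Speed limits (rad/s): [2.39, 2.39, 3.14, 3.14, 3.14, 3.14, 3.14].

INTERFACE

Orientations are given as a unit quaternion [w, x, y, z].
In Python, from station import ctrl, get_state, vision, ticket, models gives the robot as it stands. Calls block until the motion is done:
- ctrl.movep(position, orientation): joint-space move of the TCP to a pose.
- ctrl.movel(position, frame=None, max_speed=0.15): straight line of the TCP; frame=None keeps the orientation; max_speed is the mean speed in m/s.
- ctrl.set_joints(angles): joint-space move.
- ctrl.ungrasp() and ctrl.close_gripper(force=None): open the fingers fully, or close them until they stop; force is the grip in N (None keeps the last).
- ctrl.pause(seconds).
- ctrl.ik(position, orientation): joint angles nearest the present ones, or None.
- get_state(): the state.
- vision.grab_frame(name): name is "scene" or "side" or "wrist"; returns (picture, depth): 400x640x3 uint8, blue, green, red; 400x640 float32, m along the optical axis (not along the pixel's ray), 0 where there is no reading.
- vision.camera_info(name): a dict with "mtx" (3x3 intrinsics, pixels), "dist_coeffs" ([k1, k2, p1, p2, k3] as OpenCV has them; the pictures are not rectified), "R" (3x3) and "t" (3): a world point X has camera coordinates R X + t; the wrist camera has in their place "hand_eye" (4x4, takes a point from camera to tool coordinates, whose origin is the TCP and whose axes are the flange's). Camera axes: x right, y down, z forward; pixel columns grow to the right and rows downward; lengths in m; the calibration is good to about 2 mm. A picture is of the moment at which its call begins: read the wrist's pose just before it. camera_info takes no time and is no camera call.
A pose or a line that the arm cannot do raises ctrl.Unreachable and nothing moves.
- ticket.close_job(): hands the job in; it is judged then, once.
Trained networks look in the newest picture that a camera, given by its name, has taken for a name from the list of things; names that differ only in an ending like _2 or _b are one class to them, and where a whole thing is asked for, a point or a joint stands for the part that bears it (a point fixed in the world has none). Each returns a list of dicts, best first, with "p" (0 to 1); they miss things now and then, are a little off and sometimes report something else, mostly with a low value. They report only what shows in the picture. A call takes as long as a camera call. They do not tell look-alikes from the thing itself.
- models.recognise(camera, target): "point" ([column, row] in pixels, amid what is visible of it).
- models.masks_of(camera, target): "mask" (400x640 bool, what is visible of it) and "point" ([column, row] in pixels, amid what is visible of it).
The state is a dict: "time": time; "qpos": joint angles; "qd": joint speeds; "tau": joint torques, N m; "tcp_pos": TCP position; "eef_rot": TCP orientation; "contact_force": force on the tool from outside, world axes, zero at the start; "wrist_torque": the same for the moment, N m; "width": finger opening in m; "gripper_force": force on a finger pad.
Only numpy, scipy, OpenCV 4.12 (cv2) and the standard library are available. Lean on these libraries where they do the work, as an engineer would, in place of code of your own. Each camera call takes 0.05 s, during which the arm holds its last target. There are 200 camera calls.

## Working session

There is one attempt and no reset: what is moved stays moved. The work goes in short steps, each a Python script; the robot and the scene stay as the last script left them, time stands still between calls to the robot, and variables do not carry over. Pictures are saved under pics/ and viewed, at most 10 in all, crops included, and the job is handed in when it is done.

```bash
ls; mkdir -p pics; python3 - <<'E'
from station import ctrl,get_state,vision
import cv2,numpy as np
s=get_state();print(s['time'],s['tcp_pos'],s['eef_rot'],ctrl.pinch_z)
ims=[]
for n in("scene","side"):
    im,d=vision.grab_frame(n);cv2.imwrite(f"pics/{n}0.png",im);np.save(f"pics/{n}0.npy",d)
    i=vision.camera_info(n);print(n,i)
print(vision.camera_info("wrist"))
E
```

```text
pics
0.0 [ 6.24501220e-01 -6.67746588e-05  2.30452993e-01] [-6.05479506e-04  7.07097154e-01  7.07115868e-01 -6.30691290e-04] -0.0187
scene {'mtx': array([[363.60707242,   0.        , 320.18583457],
       [  0.        , 363.60707242, 202.94880582],
       [  0.        ,   0.        ,   1.        ]]), 'dist_coeffs': array([-0.05730039,  0.        ,  0.        ,  0.        ,  0.        ]), 'R': array([[-0.59298969,  0.80517376, -0.00764514],
       [ 0.60907036,  0.44231378, -0.65832501],
       [-0.52668447, -0.39503637, -0.75269498]]), 't': array([ 0.31318016, -0.25522545,  1.22842894])}
side {'mtx': array([[499.1602186 ,   0.        , 319.01724852],
       [  0.        , 499.1602186 , 205.43355728],
       [  0.        ,   0.        ,   1.        ]]), 'dist_coeffs': array([-0.04015296,  0.        ,  0.        ,  0.        ,  0.        ]), 'R': array([[ 0.7803427 , -0.62509471,  0.01794107],
       [-0.47701623, -0.61354921, -0.62929554],
       [ 0.40437704,  0.482508  , -0.77695897]]), 't': array([-0.42547164,  0.27703312,  1.31732938])}
{'mtx': array([[278.87419672,   0.        , 316.05167897],
       [  0.        , 278.87419672, 197.54544295],
       [  0.        ,   0.        ,   1.        ]]), 'dist_coeffs': array([-0.04848996,  0.        ,  0.        ,  0.        ,  0.        ]), 'hand_eye': array([[-1.19580547e-03, -9.53339702e-01, -3.01897305e-01,
         7.67326777e-02],
       [ 9.99999035e-01, -1.35365876e-03,  3.13657383e-04,
         1.19487453e-03],
       [-7.07687967e-04, -3.01896639e-01,  9.53340400e-01,
        -1.42428799e-01],
       [ 0.00000000e+00,  0.00000000e+00,  0.00000000e+00,
         1.00000000e+00]])}
```

View pics/scene0.png

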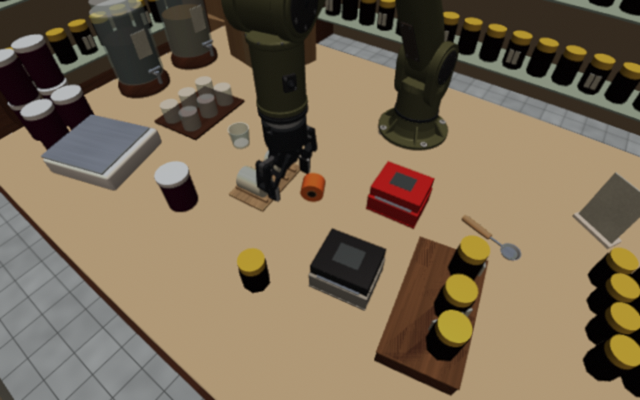

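View pics/side0.png

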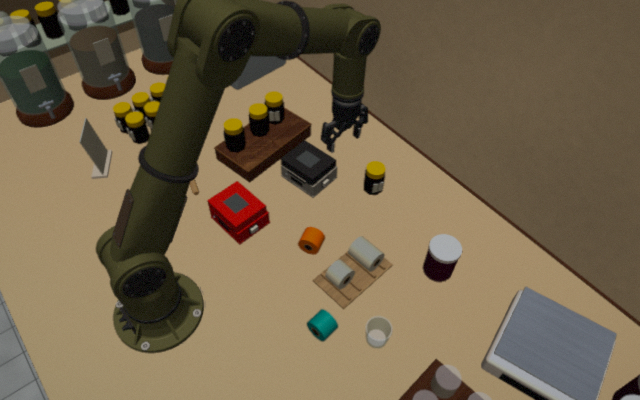

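Scene view: the printer is at about (347,265), the step at (435,310) and the red look-alike at (400,192). The rack, at about (265,187), is partly hidden by the gripper. In the side view the label roll is at (340,273), the till roll at (367,253), jar_d at (375,178), the tub at (441,257) and the cup at (377,331).

```bash
cat > h.py <<'E'
from station import ctrl,get_state,vision,ticket,models
import cv2,numpy as np
from scipy.spatial.transform import Rotation as R
def cloud(n,d,cam=None):
    """400x640x3 world points"""
    i=vision.camera_info(n);u,v=np.meshgrid(np.arange(640.),np.arange(400.))
    p=cv2.undistortPoints(np.stack([u,v],-1).reshape(-1,1,2),i['mtx'],i['dist_coeffs']).reshape(400,640,2)
    c=np.dstack([p,np.ones((400,640))])*d[...,None]
    if n!='wrist': return (c-i['t'])@i['R']
    H=i['hand_eye'];pos,q=cam
    return (c@H[:3,:3].T+H[:3,3])@R.from_quat(np.roll(q,-1)).as_matrix().T+pos
def grab(n,save=None):
    s=get_state();im,d=vision.grab_frame(n)
    if save: cv2.imwrite(f"pics/{save}.png",im)
    P=cloud(n,d,(s['tcp_pos'],s['eef_rot']));P[d<=0]=np.nan
    return im,P
def rect(p):
    (c,(w,h),a)=cv2.minAreaRect(np.float32(p[:,:2]));return np.round(c,4),round(w,4),round(h,4),round(a,2)
def Q(ax_y,z=(0,0,-1)):
    """quat wxyz from tool y axis and tool z axis"""
    z=np.array(z,float);z/=np.linalg.norm(z);y=np.array(ax_y,float);y-=z*(y@z);y/=np.linalg.norm(y)
    return np.roll(R.from_matrix(np.c_[np.cross(y,z),y,z]).as_quat(),1)
E
python3 - <<'E'
from h import *
for n in("scene","side"):
    im,P=grab(n)
    for t in("printer","step","label_roll_center","till_roll_center","rack","jar_a","jar_d","tub","tasting_cup","release_face"):
        for m in models.masks_of(n,t)[:5]:
            p=P[cv2.erode(m['mask'].astype(np.uint8),np.ones((3,3)))>0];p=p[np.isfinite(p[:,0])]
            if m['p']<.3 or len(p)<10: continue
            zt=np.percentile(p[:,2],97);top=p[p[:,2]>zt-.008]
            print(n,t,round(m['p'],2),np.int32(m['point']),len(p),'med',np.median(p,0).round(3),'ztop',zt.round(3),'top',*rect(top),'all',*rect(p[p[:,2]>.01]))
E
```

```text
scene printer 0.67 [401 196] 2614 med [0.375 0.131 0.084] ztop 0.088 top [0.3354 0.1243] 0.1095 0.1299 4.6 all [0.338  0.1256] 0.1149 0.1344 4.59
scene printer 0.64 [349 269] 3871 med [0.632 0.145 0.086] ztop 0.089 top [0.6065 0.1362] 0.1109 0.1317 10.01 all [0.6099 0.1367] 0.1179 0.1361 9.86
scene step 0.98 [420 324] 6463 med [0.649 0.314 0.054] ztop 0.057 top [0.5756 0.3377] 0.2998 0.1583 10.41 all [0.5756 0.3377] 0.2998 0.1583 10.41
scene label_roll_center 0.57 [314 186] 474 med [ 0.458 -0.078  0.053] ztop 0.065 top [ 0.4467 -0.0855] 0.0471 0.0425 30.03 all [ 0.4461 -0.0837] 0.0483 0.0569 28.42
scene till_roll_center 0.89 [246 182] 380 med [ 0.553 -0.227  0.066] ztop 0.077 top [ 0.5378 -0.2293] 0.0366 0.0573 0.87 all [ 0.5403 -0.2206] 0.046 0.0781 7.41
scene rack 0.59 [259 195] 575 med [ 0.557 -0.196  0.009] ztop 0.019 top [ 0.4875 -0.2258] 0.1904 0.1049 5.02 all [ 0.5035 -0.1956] 0.1002 0.2061 66.88
scene jar_a 0.82 [456 295] 1101 med [0.593 0.36  0.148] ztop 0.152 top [0.5783 0.3627] 0.0549 0.0548 3.14 all [0.5791 0.3623] 0.0572 0.0595 27.34
scene jar_a 0.77 [468 255] 1112 med [
[... 4036 characters left out ...]
73] ztop 0.096 top [ 0.7363 -0.0325] 0.0563 0.0548 2.86 all [ 0.7366 -0.0367] 0.0607 0.0577 23.92
side tub 0.56 [439 254] 1217 med [ 0.655 -0.38   0.109] ztop 0.116 top [ 0.6747 -0.3715] 0.0837 0.0811 14.72 all [ 0.6741 -0.3717] 0.0849 0.0811 14.72
side tub 0.45 [308 163] 1233 med [0.598 0.12  0.083] ztop 0.089 top [0.6049 0.1288] 0.1113 0.1328 9.45 all [0.6055 0.1286] 0.1133 0.1334 10.24
side tasting_cup 0.81 [382 329] 539 med [ 0.41  -0.411  0.032] ztop 0.061 top [ 0.3995 -0.4172] 0.0634 0.0562 42.05 all [ 0.3994 -0.4168] 0.0637 0.0574 45.97
side release_face 0.41 [253 227] 15 med [0.337 0.042 0.035] ztop 0.038 top [0.3364 0.0426] 0.0187 0.0043 10.82 all [0.3364 0.0426] 0.0187 0.0043 10.82
```

```bash
python3 - <<'E'
from h import *
im,P=grab("wrist","w0")
for t in("printer","release_face","step"):
    for m in models.masks_of("wrist",t)[:3]:
        p=P[cv2.erode(m['mask'].astype(np.uint8),np.ones((3,3)))>0];p=p[np.isfinite(p[:,0])]
        if len(p)<10: continue
        zt=np.percentile(p[:,2],97);top=p[p[:,2]>zt-.008]
        print(t,round(m['p'],2),np.int32(m['point']),len(p),'med',np.median(p,0).round(3),'ztop',zt.round(3),'top',*rect(top),'all',*rect(p[p[:,2]>.01]))
a=np.radians(10);xp=np.array([np.cos(a),np.sin(a),0]);yp=np.array([-np.sin(a),np.cos(a),0]);z=np.array([0,0,1])
for tilt in(0,.3,.5):
  for n,y in(("-x",-xp),("+x",xp),("y",yp),("-y",-yp)):
    q=Q(y,np.sin(tilt)*yp-np.cos(tilt)*z)
    for pos in([.618,.03,.024],[.605,.10,.024]):
        j=ctrl.ik(pos,q);print(tilt,n,pos,None if j is None else np.round(j,2))
for pos in([.427,-.232,.05],[.596,.187,.04],[.745,.213,.13],[.54,.18,.08]):
    j=ctrl.ik(pos,Q(yp));print('work',pos,None if j is None else np.round(j,2))
E
```

```text
printer 0.96 [299  59] 14066 med [0.609 0.124 0.086] ztop 0.088 top [0.6101 0.1257] 0.1114 0.1155 9.56 all [0.612  0.1212] 0.1121 0.1271 10.59
printer 0.61 [64 71] 17734 med [0.375 0.12  0.085] ztop 0.087 top [0.336  0.1223] 0.1131 0.1331 5.18 all [0.3393 0.1189] 0.1195 0.1477 5.52
release_face 0.67 [ 89 135] 95 med [0.35  0.049 0.038] ztop 0.04 top [0.3435 0.0483] 0.0219 0.0056 9.19 all [0.3435 0.0483] 0.0219 0.0056 9.19
release_face 0.6 [314 122] 63 med [0.621 0.061 0.039] ztop 0.04 top [0.6207 0.0609] 0.0192 0.0045 10.97 all [0.6207 0.0609] 0.0192 0.0045 10.97
release_face 0.33 [299  58] 14026 med [0.61  0.124 0.086] ztop 0.088 top [0.6104 0.1258] 0.1106 0.1157 9.68 all [0.6115 0.1212] 0.1112 0.1267 10.48
0 -x [0.618, 0.03, 0.024] [-0.37  0.77  0.47  1.75 -0.49  0.74 -2.61]
0 -x [0.605, 0.1, 0.024] [-0.48  0.76  0.47  1.77 -0.49  0.73 -2.72]
0 +x [0.618, 0.03, 0.024] [ 0.05  0.72 -0.23  1.75  0.23  0.7  -0.13]
0 +x [0.605, 0.1, 0.024] [-0.06  0.71 -0.23  1.76  0.24  0.69 -0.25]
0 y [0.618, 0.03, 0.024] [ 0.25  0.77 -0.58  1.74  0.57  0.8   1.14]
0 y [0.605, 0.1, 0.024] [ 0.14  0.7
[... 890 characters left out ...]
x [0.618, 0.03, 0.024] [ 0.44  0.86 -0.48  1.64 -0.17  0.85  0.39]
0.5 +x [0.605, 0.1, 0.024] [ 0.36  0.84 -0.51  1.71 -0.18  0.75  0.31]
0.5 y [0.618, 0.03, 0.024] [ 0.63  0.97 -0.85  1.64  0.23  0.87  1.6 ]
0.5 y [0.605, 0.1, 0.024] [ 0.53  0.94 -0.84  1.71  0.21  0.77  1.52]
0.5 -y [0.618, 0.03, 0.024] [ 0.25  0.82 -0.12  1.64 -0.49  0.91 -0.89]
0.5 -y [0.605, 0.1, 0.024] [ 0.16  0.8  -0.16  1.71 -0.52  0.82 -0.96]
work [0.427, -0.232, 0.05] [ 0.83  0.59 -0.57  2.08  0.54  0.62  1.64]
work [0.596, 0.187, 0.04] [ 0.    0.76 -0.59  1.72  0.55  0.84  0.91]
work [0.745, 0.213, 0.13] [-0.03  0.88 -0.65  1.15  0.51  1.27  1.1 ]
work [0.54, 0.18, 0.08] [ 0.03  0.64 -0.62  1.84  0.5   0.82  0.9 ]
```

View pics/w0.png

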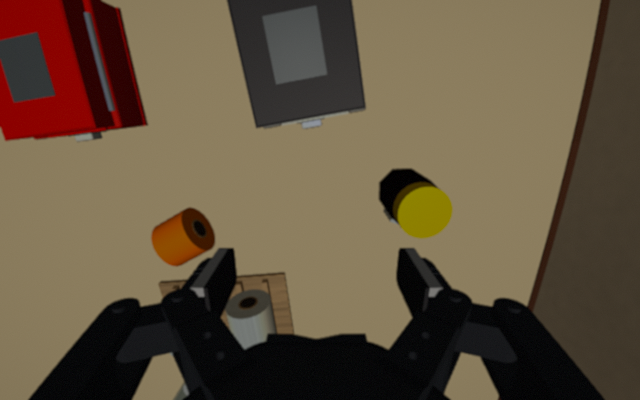

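Wrist view: the release tab shows pale at (312,122), i.e. world about (0.621, 0.058), on the printer's right side, and it faces the open counter. I'll push with shut fingers tilted away from the cover.

```bash
cat >> h.py <<'E'
a=np.radians(10.2);xp=np.array([np.cos(a),np.sin(a),0]);yp=np.array([-np.sin(a),np.cos(a),0]);zp=np.array([0,0,1.])
E
python3 - <<'E'
from h import *
t=.45;q=Q(-xp,np.sin(t)*yp-np.cos(t)*zp)
f=np.array([.619,.057,.026])
ctrl.close_gripper(60)
p=f-.045*yp
ctrl.movep(p+.12*zp,q);ctrl.movel(p)
s0=get_state();b=np.array(s0['contact_force']);print(s0['time'],s0['tcp_pos'],b.round(2))
ctrl.movel(f+.035*yp,max_speed=.06)
d=.035
while True:
    s=get_state();F=np.array(s['contact_force'])-b
    print(round(d,3),(np.array(s['tcp_pos'])-f)@yp.round(4),F.round(1))
    if -F@yp>11 or d>.075: break
    d+=.003;ctrl.movel(f+d*yp,max_speed=.05)
ctrl.pause(.3);print(get_state()['contact_force'],get_state()['time'])
grab("scene","s1")
E
```

```text
5.0083 [0.62758512 0.0124697  0.02685268] [0.06 0.14 0.75]
0.035 0.03510406076428589 [-0.5 -0.7 -0.3]
0.038 0.038031698549602345 [ 0.  -2.2 -0.7]
0.041 0.04140502110634661 [ 1.  -0.2 -1. ]
0.044 0.04457226442827639 [ 0.5 -1.1 -1.2]
0.047 0.04661782900953327 [ 1.  -3.3 -0.5]
0.05 0.04935356719748404 [ 1.7 -4.2  0.4]
0.053 0.0511315753803276 [ 2.  -9.1  0.8]
0.056 0.052212210346262174 [  4.8 -11.4   0.9]
[  4.18040922 -10.0621358    0.95583189] 8.5417
```

View pics/s1.png

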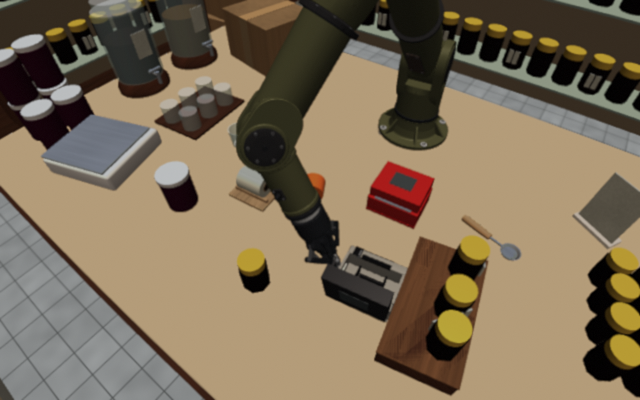

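The printer sits against the step at (370,285) and the cover is up. Next I back off and look at the label roll from close by.

```bash
python3 - <<'E'
from h import *
s=get_state();p=np.array(s['tcp_pos'])
ctrl.movel(p-.05*yp,max_speed=.1);ctrl.movel(p-.09*yp+.15*zp,max_speed=.25)
ctrl.ungrasp()
r=np.radians(4);y=np.array([-np.sin(r),np.cos(r),0])
ctrl.movep([.427,-.232,.17],Q(y));print(get_state()['time'])
im,P=grab("wrist","w1")
for t in("label_roll_center","till_roll_center","rack"):
    for m in models.masks_of("wrist",t)[:3]:
        p=P[cv2.erode(m['mask'].astype(np.uint8),np.ones((3,3)))>0];p=p[np.isfinite(p[:,0])]
        if len(p)<10: continue
        zt=np.percentile(p[:,2],98);top=p[p[:,2]>zt-.008]
        print(t,round(m['p'],2),np.int32(m['point']),len(p),'ztop',zt.round(3),'top',*rect(top),'all',*rect(p[p[:,2]>.03] if 'roll' in t else p))
im,P=grab("scene")
for m in models.masks_of("scene","label_roll_center")[:3]: print(m['p'],m['point'])
E
```

```text
13.975
label_roll_center 0.84 [446 211] 3710 ztop 0.064 top [ 0.4468 -0.0879] 0.0501 0.0434 29.73 all [ 0.4467 -0.0886] 0.0511 0.0614 28.77
label_roll_center 0.79 [239  52] 4765 ztop 0.065 top [ 0.3066 -0.3105] 0.0506 0.0437 7.61 all [ 0.3067 -0.3091] 0.0512 0.0611 8.03
label_roll_center 0.75 [319 193] 3330 ztop 0.078 top [ 0.4332 -0.229 ] 0.0427 0.0492 4.32 all [ 0.43  -0.229] 0.0578 0.0493 5.42
till_roll_center 0.81 [318 282] 4281 ztop 0.078 top [ 0.5318 -0.2233] 0.0415 0.0773 5.87 all [ 0.5267 -0.2238] 0.0517 0.0771 5.45
rack 0.91 [290 208] 8039 ztop 0.019 top [ 0.4839 -0.2298] 0.1491 0.1091 5.44 all [ 0.4826 -0.2299] 0.1975 0.1182 4.96
0.94 [281.3, 137.0]
0.78 [312.2, 186.4]
0.65 [274.6, 158.6]
```

View pics/w1.png

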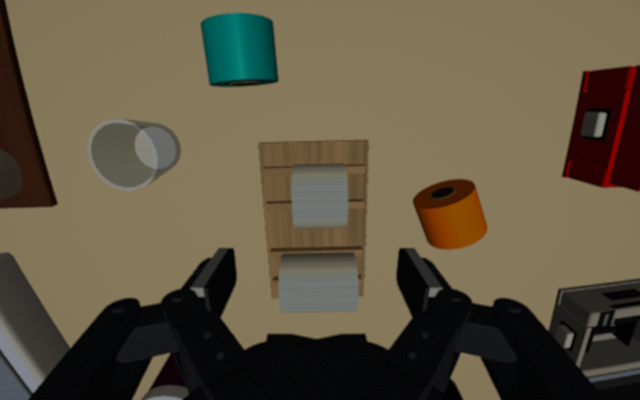

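The white narrow roll is at (319,193), i.e. world about (0.433, -0.229) with yaw 5°. I'll grip it and carry it over the bay, then look at the bay on the way.

```bash
python3 - <<'E'
from h import *
r=np.radians(5);y=np.array([-np.sin(r),np.cos(r),0]);q=Q(y)
ctrl.movep([.433,-.229,.12],q);ctrl.movel([.433,-.229,.040],max_speed=.12)
ctrl.close_gripper(30)
s=get_state();print(s['time'],s['width'],s['gripper_force'],s['tcp_pos'])
ctrl.movel([.433,-.229,.20],max_speed=.2)
ctrl.movep([.50,.15,.22],Q(yp))
s=get_state();print(s['time'],s['width'],s['gripper_force'])
for n in("wrist","scene","side"):
    im,P=grab(n,n+"2");np.save(f"pics/{n}2.npy",P)
    for t in("printer","cover","step","label_roll_center"):
        for m in models.masks_of(n,t)[:3]:
            p=P[cv2.erode(m['mask'].astype(np.uint8),np.ones((3,3)))>0];p=p[np.isfinite(p[:,0])]
            if len(p)<10 or m['p']<.3: continue
            sh=p[(p[:,2]>.045)&(p[:,2]<.058)]
            print(n,t,round(m['p'],2),np.int32(m['point']),len(p),'med',np.median(p,0).round(3),'shell',rect(sh) if len(sh)>5 else '')
E
```

```text
15.825 0.04961638887920292 35.25583326816559 [ 0.43332315 -0.22924321  0.04050087]
18.2083 0.049313123126335595 34.74529445171356
wrist printer 0.75 [343 318] 2096 med [0.682 0.215 0.062] shell (array([0.6313, 0.2239]), 0.0898, 0.1888, 62.06)
wrist printer 0.64 [320  40] 12043 med [0.366 0.128 0.086] shell (array([0.393 , 0.1286]), 0.0067, 0.137, 5.69)
wrist cover 0.97 [323 325] 1438 med [0.687 0.19  0.068] shell (array([0.6848, 0.1965]), 0.0052, 0.113, 10.63)
wrist cover 0.9 [318  34] 11113 med [0.363 0.128 0.086] shell (array([0.3916, 0.1281]), 0.0038, 0.0978, 5.6)
wrist cover 0.53 [315 255] 12385 med [0.487 0.146 0.252] shell 
wrist step 0.58 [435 205] 13585 med [0.505 0.298 0.055] shell (array([0.575 , 0.3362]), 0.2997, 0.162, 10.34)
wrist label_roll_center 0.86 [318 252] 12396 med [0.487 0.146 0.252] shell 
wrist label_roll_center 0.62 [116  92] 3211 med [ 0.443 -0.073  0.058] shell (array([ 0.446 , -0.0842]), 0.0495, 0.0564, 30.23)
scene printer 0.86 [364 281] 3782 med [0.678 0.198 0.092] shell (array([0.6149, 0.1912]), 0.1413, 0.1409, 7.02)
scene printer 0.85 [408 206] 1414 me
[... 807 characters left out ...]
 0.38 [253 158] 1191 med [0.482 0.28  0.051] shell (array([0.5685, 0.3325]), 0.3037, 0.1518, 16.3)
side cover 0.76 [242 205] 1475 med [0.327 0.106 0.083] shell 
side cover 0.58 [313 132] 1254 med [0.682 0.2   0.096] shell (array([0.6683, 0.1987]), 0.0374, 0.1381, 7.4)
side step 0.75 [251 156] 1260 med [0.487 0.28  0.051] shell (array([0.5752, 0.3313]), 0.3057, 0.1577, 11.71)
side label_roll_center 0.85 [271 138] 306 med [0.482 0.138 0.24 ] shell 
side label_roll_center 0.74 [310 241] 445 med [ 0.436 -0.099  0.053] shell (array([ 0.4447, -0.0937]), 0.049, 0.0519, 28.84)
side label_roll_center 0.6 [322 326] 464 med [ 0.297 -0.319  0.056] shell (array([ 0.3025, -0.3153]), 0.0498, 0.0533, 10.27)
```

View pics/wrist2.png

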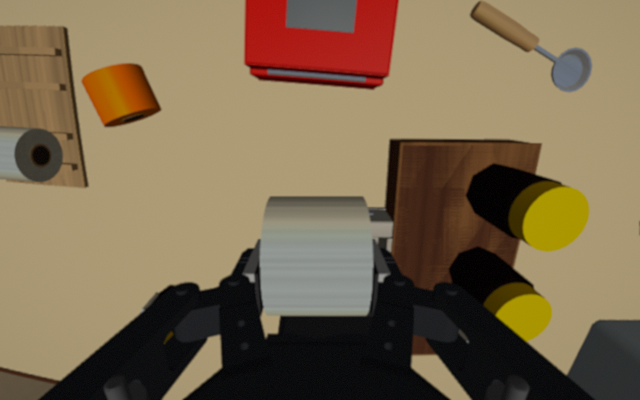

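View pics/scene2.png

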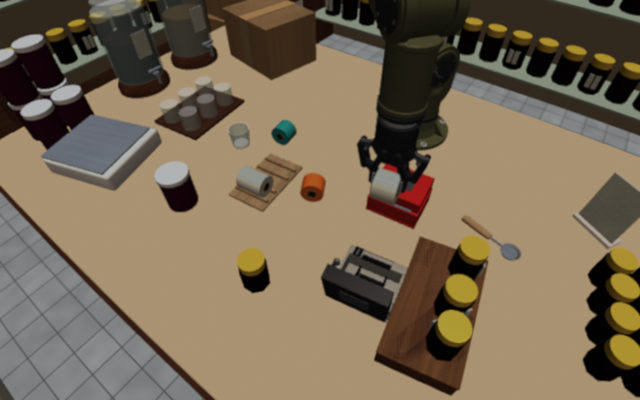

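Wrist view: the roll is held squarely in the fingers at (318,255). Scene view: the empty bay shows at (372,262) with the cover up. Next I fit the bay position and the roll's offset in the grip from these clouds.

```bash
python3 - <<'E'
from h import *
from scipy.optimize import least_squares
s=get_state();tcp=np.array(s['tcp_pos'])
# roll in hand: circle of known radius in the xp/z plane
P=np.load("pics/wrist2.npy")-tcp;m=np.zeros((400,640),bool);m[205:305,275:362]=1
p=P[m];p=p[np.isfinite(p[:,0])];u=p@xp;w=p[:,2];v=p@yp
f=least_squares(lambda c:np.hypot(u-c[0],w-c[1])-.032,[0,-.0],loss='soft_l1',f_scale=.002)
print('roll rel tcp x,z',f.x,'res',np.abs(f.fun).mean(),'y ext',np.percentile(v,[1,50,99]))
for n in("scene","side"):
    P=np.load(f"pics/{n}2.npy");q=P.reshape(-1,3);q=q[np.isfinite(q[:,0])]
    c=np.array([.608,.186,0]);d=q-c;u=d@xp;v=d@yp
    k=(abs(u)<.075)&(abs(v)<.085)&(q[:,2]>.046)&(q[:,2]<.058);
    fr=k&(u<-.03)&(v<.055);
    uu,vv=u[fr],v[fr]
    # front edge per v-bin
    bins=[(b,np.percentile(uu[(vv>b)&(vv<b+.02)],2).round(4)) for b in np.arange(-.06,.05,.02) if ((vv>b)&(vv<b+.02)).sum()>5]
    sd=[(b.round(3),np.percentile(v[k&(u>b)&(u<b+.02)],2).round(4)) for b in np.arange(-.05,.05,.02) if (k&(u>b)&(u<b+.02)).sum()>5]
    print(n,k.sum(),'front',bins,'right',sd)
    R0=k
    g=(abs(u)<.04)&(abs(v)<.06)&(q[:,2]>.026)&(q[:,2]<.036); print('guides v hist',np.histogram(v[g],np.arange(-.05,.051,.004)))
    st=(q[:,2]>.05)&(q[:,2]<.06)&(v>.05)&(v<.12)&(abs(u)<.14)
    print('step edge',[ (round(b,2),np.percentile(v[st&(u>b)&(u<b+.02)],2).round(4)) for b in (-.13,-.11,-.09,.08,.1) if (st&(u>b)&(u<b+.02)).sum()>5])
E
```

```text
roll rel tcp x,z [0.000225   0.00409006] res 0.00044290130965517037 y ext [-0.02060381 -0.00125997  0.01805275]
scene 1095 front [(np.float64(-0.06), np.float64(-0.0662)), (np.float64(-0.039999999999999994), np.float64(-0.0662)), (np.float64(-0.01999999999999999), np.float64(-0.067)), (np.float64(1.3877787807814457e-17), np.float64(-0.0654)), (np.float64(0.020000000000000018), np.float64(-0.0645)), (np.float64(0.04000000000000002), np.float64(-0.0623))] right [(np.float64(-0.05), np.float64(-0.0627)), (np.float64(-0.03), np.float64(-0.0655)), (np.float64(-0.01), np.float64(-0.0651)), (np.float64(0.01), np.float64(0.0673)), (np.float64(0.03), np.float64(0.0689))]
guides v hist (array([ 0,  0,  0,  0,  0, 20,  6,  0,  0,  0,  0,  0,  0,  0,  0,  0,  0,
        0,  0,  0,  6, 17,  0,  0,  0]), array([-0.05 , -0.046, -0.042, -0.038, -0.034, -0.03 , -0.026, -0.022,
       -0.018, -0.014, -0.01 , -0.006, -0.002,  0.002,  0.006,  0.01 ,
        0.014,  0.018,  0.022,  0.026,  0.03 ,  0.034,  0.038,  0.042,
        0.046,  0.05 ]))
step edge [(-0.13, np.float64(0.0736)), (-0.11, np.float64(0
[... 445 characters left out ...]
(np.float64(-0.05), np.float64(-0.0688)), (np.float64(-0.03), np.float64(-0.0718)), (np.float64(-0.01), np.float64(-0.0707)), (np.float64(0.01), np.float64(-0.0685)), (np.float64(0.03), np.float64(-0.0683))]
guides v hist (array([ 3,  1,  2,  6, 15,  4,  1,  2,  1,  3,  1,  1,  4,  3,  1,  3,  2,
        3,  1,  8, 12,  5,  3,  2,  3]), array([-0.05 , -0.046, -0.042, -0.038, -0.034, -0.03 , -0.026, -0.022,
       -0.018, -0.014, -0.01 , -0.006, -0.002,  0.002,  0.006,  0.01 ,
        0.014,  0.018,  0.022,  0.026,  0.03 ,  0.034,  0.038,  0.042,
        0.046,  0.05 ]))
step edge [(-0.13, np.float64(0.0708)), (-0.11, np.float64(0.07)), (-0.09, np.float64(0.0709)), (0.08, np.float64(0.0518))]
```

```bash
cat >> h.py <<'E'
C=np.array([.608,.186,0])-.005*xp+.0025*yp
def pt(x,y,z): return C+x*xp+y*yp+z*zp
E
python3 - <<'E'
from h import *
q=Q(yp);o=.001
ctrl.movep(pt(0,o,.16),q);ctrl.movel(pt(0,o,.055),max_speed=.12)
b=np.array(get_state()['contact_force'])
for z in(.048,.043,.040,.0375):
    ctrl.movel(pt(0,o,z),max_speed=.04);F=np.array(get_state()['contact_force'])-b;print(z,F.round(1))
    if F[2]>5: break
ctrl.ungrasp();ctrl.pause(.3)
s=get_state();print(s['time'],s['width'],np.array(s['contact_force'])-b)
ctrl.movel(pt(0,o,.22),max_speed=.2)
ctrl.movep(pt(-.03,-.02,.27),q)
im,P=grab("wrist","w3")
for t in("label_roll_center","cover"):
    for m in models.masks_of("wrist",t)[:3]:
        p=P[cv2.erode(m['mask'].astype(np.uint8),np.ones((3,3)))>0];p=p[np.isfinite(p[:,0])]-C
        print(t,round(m['p'],2),np.int32(m['point']),len(p),'u',np.percentile(p@xp,[2,50,98]).round(3),'v',np.percentile(p@yp,[2,50,98]).round(3),'z',np.percentile(p[:,2],[2,50,98]).round(3))
print(get_state()['time'])
E
```

```text
0.048 [ 0.3  0.5 -1.1]
0.043 [-0.2  0.2 -1.3]
0.04 [-0.2 -0.5 -1.2]
0.0375 [1.4 0.5 0.7]
22.4 0.08522558855389079 [0.20751843 0.32931516 0.99143659]
label_roll_center 0.66 [134  30] 3038 u [-0.23  -0.199 -0.172] v [-0.262 -0.231 -0.207] z [0.016 0.058 0.065]
cover 0.98 [333 273] 8879 u [0.054 0.084 0.102] v [-0.063  0.     0.063] z [0.053 0.109 0.164]
cover 0.95 [331   1] 1048 u [-0.223 -0.217 -0.214] v [-0.068 -0.003  0.043] z [0.055 0.062 0.085]
cover 0.49 [513 120] 5181 u [-0.124 -0.098 -0.071] v [0.151 0.166 0.206] z [0.07  0.149 0.151]
23.9667
```

View pics/w3.png

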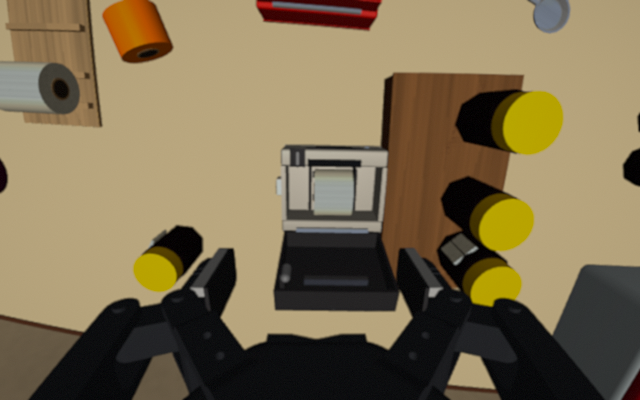

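The roll is seated between the guides at (332,192). Next I shut the cover from behind with the fingers closed.

```bash
python3 - <<'E'
from h import *
q=Q(yp)
P=np.stack([x for x in [grab("wrist")[1]]])[0]-C
p=P[175:210,318:350].reshape(-1,3);print('roll u,v,z',np.median(p@xp).round(4),np.percentile(p@yp,[2,98]).round(4),np.nanpercentile(p[:,2],98).round(4))
ctrl.close_gripper(60)
ctrl.movep(pt(.155,0,.25),q);ctrl.movel(pt(.155,0,.125),max_speed=.2)
b=np.array(get_state()['contact_force'])
def tip(th,r=.103):
    return pt(.052-r*np.cos(th)+.032*np.sin(th)+.011-.002*np.sin(th),0,.054+r*np.sin(th)+.032*np.cos(th)-.003)
ctrl.movel(pt(.118,0,.135),max_speed=.1)
for th in np.r_[np.arange(1.7,.05,-.15),.05]:
    ctrl.movel(tip(th),max_speed=.09)
    F=np.array(get_state()['contact_force'])-b
    print(round(th,2),F.round(1),end=' ')
    if np.linalg.norm(F)>25: print('STOP');break
else:
    print()
    for z in np.arange(.086,.074,-.002):
        ctrl.movel(pt(-.043,0,z),max_speed=.03);s=get_state();F=np.array(s['contact_force'])-b
        print(z.round(3),s['tcp_pos'][2].round(4),F.round(1))
        if F[2]>16: break
print(get_state()['time'])
grab("scene","s4")
E
```

```text
roll u,v,z nan [nan nan] 0.074
1.7 [-0.8  0.1 -0.5] 1.55 [-1.1 -0.1 -1. ] 1.4 [-0.8 -0.1 -0.5] 1.25 [-0.1 -0.5 -1.3] 1.1 [-0.6 -0.1 -0.5] 0.95 [-0.1 -0.1 -0.7] 0.8 [-0.2  1.2 -0.5] 0.65 [-0.3  0.2 -1.1] 0.5 [-0.4  0.5 -1. ] 0.35 [-1.2 -0.  -1. ] 0.2 [-0.8  0.8 -0.6] 0.05 [-0.2  0.4 -0.4] 
0.086 0.0862 [-0.4 -0.6 -1.1]
0.084 0.0841 [-1.4  0.5  0.7]
0.082 0.082 [-3.1 -0.4  3.1]
0.08 0.0801 [-4.8  0.1  6. ]
0.078 0.0782 [-5.5 -0.9  5.6]
0.076 0.0763 [-7.  -1.2  6.6]
32.3833
```

```bash
python3 - <<'E'
from h import *
a,_=grab("side");b=cv2.imread("pics/s4.png")
cv2.imwrite("pics/c5.png",np.hstack([cv2.resize(a[90:240,230:380],(390,390)),cv2.resize(b[190:340,290:440],(390,390))]))
E
```

```text
(no output)
```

View pics/c5.png

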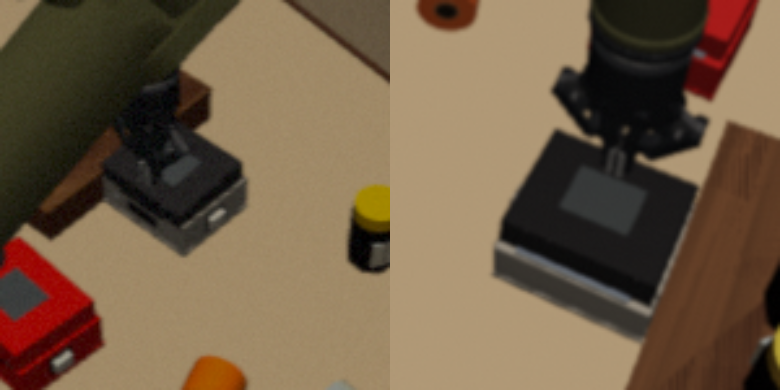

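The cover is down almost shut under the fingertips. I'll lift off and measure whether it latched.

```bash
python3 - <<'E'
from h import *
ctrl.movel(pt(-.043,0,.10),max_speed=.05);print(np.round(get_state()['contact_force'],1))
ctrl.movel(pt(-.043,0,.20),max_speed=.2);ctrl.pause(.5)
ctrl.movel(pt(-.10,0,.24),max_speed=.2)
for n in("scene","side"):
    _,P=grab(n);q=(P-C).reshape(-1,3);q=q[np.isfinite(q[:,0])];u=q@xp;v=q@yp
    for lo in(-.055,-.035,-.015,.005,.025,.04):
        k=(abs(v)<.05)&(u>lo)&(u<lo+.01)&(q[:,2]<.2);print(n,lo,np.median(q[k,2]).round(4) if k.sum()>5 else None,end=' ')
    k=(q[:,2]>.08)&(q[:,2]<.094)&(abs(u)<.1)&(abs(v)<.1);print('cover rect',*rect(q[k]),'expected',pt(-.004,0,0)[:2],'z lim',np.percentile(q[(abs(u)<.1)&(abs(v)<.1),2],99).round(3))
print(get_state()['time'])
E
```

```text
[ 0.5 -0.2 -0.7]
scene -0.055 0.0869 scene -0.035 0.0869 scene -0.015 0.0869 scene 0.005 0.0867 scene 0.025 0.0861 scene 0.04 0.0859 cover rect [-0.004   0.0002] 0.1151 0.1333 9.42 expected [0.59869953 0.18686673] z lim 0.601
side -0.055 0.0843 side -0.035 0.0842 side -0.015 0.0846 side 0.005 0.0846 side 0.025 0.0842 side 0.04 0.0838 cover rect [-0.0031 -0.0023] 0.1162 0.1385 9.44 expected [0.59869953 0.18686673] z lim 0.612
34.8667
```

The cover stays flat at 86 mm with the arm clear, so it has latched. I'm handing in.

```bash
python3 -c "
from station import ticket
print(ticket.close_job())"
```

```text
the job is handed in; nothing more can be done
None
```

The job is handed in, but no verdict came back: the printer is braced against the step, the label roll is in the bay, and the cover stayed shut and flat after I let go, at about 35 s of the 72 s allowed.

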